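# Hang the little pail on the latch peg

## Robot

A 6-joint arm with a two-finger parallel gripper is mounted at the origin on the work surface; the furniture and walls round the work are solid. World frame = base frame: x ahead of the robot, y to its left, z up, the work surface at z = 0. Lengths are in m, angles in rad, forces in N, time in s.
With the tool pointing down it reaches from about 0.3 to 0.775 m from the base axis. Payload 14.6 kg.
Tool frame: the origin (TCP) lies midway between the tips of the shut fingers; the grasp point (between the pads) lies 19 mm behind it; z points along the fingers, y is the line along which they close (so a half turn about z gives the same grasp; the last joint's range is limited). The gripper opens to 94 mm and grips with 3 to 60 N. Pads are 16 mm wide; open, the fingers measure 119 mm over their backs; the gripper's body (75 mm by 177 mm) begins 78 mm behind the grasp point.
Start: joints at [1.261, 0.3, 1.521, -0, 1.321, -0.067], TCP at [0.132, 0.534, 0.205] pointing down, gripper open.
Joint ranges: [-3.03, 3.03], [-0.79, 2.21], [0.23, 2.52], [-1.04, 4.18], [0, 3.07], [-2.55, 2.55]. Speed limits (rad/s): [2.22, 2.22, 2.57, 3.14, 3.14, 3.14].

## Interface

Orientations are given as [roll, pitch, yaw] about the fixed x, y, z axes, in that order (R = Rz(yaw) Ry(pitch) Rx(roll)).
In Python, from station import telemetry, optics, ctrl gives the robot as it stands.
- The arm moves only by the tool carry_out, never from a script. Its argument "plan" is a list that holds one entry, the list of rows, each a list of 7 numbers: the shift along the tool's x, y, z in mm, then the turn, a rotation vector about the tool's x, y, z in rad, then the finger opening in mm, from 0 to 94. A call has 1 to 20 rows; each row shifts and turns the commanded pose from where the row before left it, along the tool's axes as they then stand; what a row does not reach is not made up. A row lasts 1/12 s, in which the tool goes at most 41.7 mm and 7.16 degrees, less where a joint would pass 70% of its speed; a pose out of reach is approached as far as the arm can. A call with a gripper value outside its range is refused whole. The fingers move at their own pace and stop on an object; "squeeze" is the grip in N (left out, the last holds). Time passes only in rows, so rows that do not move let the fingers close. It gives the time, the measured TCP pose, the force, the opening and the grip force at its end, in the units of the state.
- telemetry.get_obs(): the state, without advancing time (a new reading comes with each control period).
- optics.camera(name): name is "scene" or "top" or "wrist"; returns a dict with "pixels" (480x640x3 uint8, red, green, blue), "intrinsics" (3x3 intrinsics, pixels), "dist_coeffs" ([k1, k2, p1, p2, k3] as OpenCV has them; the pictures are not rectified), "origin" and "rotation" of the camera in the world. Camera axes: x right, y down, z forward; pixel columns grow to the right and rows downward; lengths in m; the calibration is good to about 2 mm. A picture is of the moment at which its call begins. There is no depth.
- ctrl.hand_in(): hands the job in; it is judged then, once.
The state is a dict: "time_s": time; "qpos": joint angles; "joint_vel": joint speeds; "tau": joint torques, N m; "ee_pos": TCP position; "eef_rot": TCP orientation; "force": force on the tool from outside, world axes, zero at the start; "moment": the same for the moment, N m; "grip_width": finger opening in m; "grip_force": force on a finger pad.
Only numpy, scipy, OpenCV 4.12 (cv2) and the standard library are available. Lean on these libraries where they do the work, as an engineer would, in place of code of your own. Each camera call takes 0.05 s, during which the arm holds its last target. There are 200 camera calls.

## Task

Hang the little steel pail on the horizontal peg by its eye. Slide the eye along the peg so that it lifts the gravity flap, press it gently against the sprung stop only until the flap drops behind it, without ramming the stop to its end, then let the pail hang and leave it latched. Do not disturb the egg timer or the salt shaker.

Things in the scene. Friction and masses are not known exactly. Their poses are not given: they have to be found in the camera images.
- pail_grip (a point): Centre of the wooden grip block on top of a loose upright steel pail (0.18 to 0.35 kg, 191 mm tall: cup 70 mm across, 50 high, two thin side arms, eye plate, stem, grip), 170 mm above its underside. Grip 16 mm thick (x), 24 wide (y), 42 high. z up, x is the eye hole's axis; half a turn about z changes nothing. Gripped across the 16 mm it cannot swing when pushed along x.
- pail_eye (a point): Centre of the round 22 mm hole in the pail's upright eye plate, 65 mm below the grip's centre, 105 mm above the pail's underside; same axes. Plate 6 mm thick (x), 48 mm wide (y), 32 mm high; its flat top edges (shoulders left and right of the 14 mm wide stem) lie 16 mm above the hole's centre.
- peg_tip (a point): End of the stand's horizontal round steel peg, 10 mm thick, on its axis, 190 mm up. x points from the tip along the peg to the post (the way the eye goes on), y left, z up. On the peg is a clamped latch carriage; its setting varies and is not reported: the flap's catch face lies 51 to 75 mm behind the tip. A pail hung on the peg has its hole's centre 6 mm below the axis.
- flap (a joint): Angle, rad: 0 down (rest), 1.0 fully up; 0.2 to 0.8 while the plate passes. Hinge parallel to the peg, 50 mm to its left. Steel flap 12 to 26 mm left of the axis: a 34 mm long sloping nose, 24 mm above the axis in front, 2 mm at the catch face. The plate's shoulder slides under it and lifts it (under 2 N); it drops once the plate is wholly behind the catch. Stays under 50 mm above the axis.
- buffer (a joint): How far the sprung stop is pressed in, m: rubber disc of 36 mm round the peg, its face 3 mm behind the flap's catch face when free, 1.2 N per mm. The 6 mm plate must press it in 3 to 5 mm (4 to 6 N) before the flap can fall; its end is at 10 mm (12 N): do not ram it there. With the latched pail let go it stays about 3 mm in.
- salt_shaker: Loose salt shaker, 44 mm across, 90 mm tall, to be left alone. Origin at its underside's centre.
- stand: Fixed wooden stand: base 150 x 130 x 14 mm, post, peg. Origin at the foot of the post's middle, 135 mm behind the peg's tip; x as the peg_tip's. The post's front face is 127 mm behind the tip, its top 29 mm above the peg's axis. Bear on it with less than 25 N.
- egg_timer: Loose dome-shaped egg timer, 62 mm across, 59 mm tall, to be left alone. Origin at its underside's centre.

How it is judged:
On the way, in this order (a step that is already met when the one before it is completed fails the run):
1. the eye is on the peg (x of pail_eye in the frame of peg_tip above 0.004 m and y of pail_eye in the frame of peg_tip between -0.012 and 0.012 m and z of pail_eye in the frame of peg_tip between -0.012 and 0.012 m and value of joint flap below 0.15 rad), for 0.02 s.
2. the flap is lifted while the eye is on the peg (value of joint flap above 0.2 rad and x of pail_eye in the frame of peg_tip above 0.02 m and distance between pail_eye and peg_tip below 0.11 m), for 0.02 s.
At the end, for the whole second after the job is handed in: The pail hangs upright (0.2 rad) by its eye on the peg: hole centre 45 to 90 mm from the tip, within 12 mm sideways and 2 mm above to 12 mm below the axis; flap down (under 0.08 rad) in front of the eye plate, which keeps the stop pressed in 1.5 to 6 mm and still (10 mm/s) (value of joint flap below 0.08 rad and value of joint buffer between 0.0015 and 0.006 m and x of pail_eye in the frame of peg_tip between 0.045 and 0.09 m and y of pail_eye in the frame of peg_tip between -0.012 and 0.012 m and z of pail_eye in the frame of peg_tip between -0.012 and 0.002 m and angle between pail_grip's own z axis and vertical below 0.2 rad and velocity of joint buffer below 0.01 m/s); the robot touches nothing.
It fails at once if the sprung stop is rammed to its end (pressed in more than 9.5 mm) (value of joint buffer above 0.0095 m).
It fails at once if something bears on the stand or its peg with more than 25 N (contact force between stand and anything else above 25 N).
It fails at once if the salt shaker is moved more than 20 mm (distance of salt_shaker from where it was at the start of the episode above 0.02 m).
It fails at once if the egg timer is moved more than 20 mm (distance of egg_timer from where it was at the start of the episode above 0.02 m).
It also fails if it takes over 54 s, if anything falls off the work surface, if the arm or the gripper's body presses on something with over 40 N, if the wrist force passes 120 N, or if a joint passes its speed limit or range.

## Working session

There is one attempt and no reset: what is moved stays moved. The work goes in short steps, Python scripts to look and compute and a tool call to move; the robot and the scene stay as the last step left them, time stands still between calls to the robot, and variables do not carry over. Pictures are saved under pics/ and viewed, at most 10 in all, crops included, and the job is handed in when it is done.

Besides the shell and the picture viewer there is one more tool, called after "Call:" as a command line: name --argument value ..., lists and objects as JSON in quotes. carry_out: Moves the arm, as the interface text tells. Its arguments: {"type":"object","properties":{"plan":{"type":"array","items":{"type":"array","items":{"type":"array","items":{"type":"number"}}}},"squeeze":{"type":"number"}},"required":["plan"]}

```bash
mkdir -p pics && cat > h.py <<'E'
import numpy as np, cv2
from station import telemetry, optics, ctrl
from scipy.spatial.transform import Rotation as R
def shot(n,save=None):
    c=optics.camera(n)
    if save: cv2.imwrite('pics/'+save,cv2.cvtColor(c['pixels'],cv2.COLOR_RGB2BGR))
    return c
def ray(c,uv):
    K=np.array(c['intrinsics'],float);d=np.array(c['dist_coeffs'],float)
    p=cv2.undistortPoints(np.array([[uv]],float),K,d)[0,0]
    v=np.array(c['rotation'])@np.array([p[0],p[1],1]);return np.array(c['origin']),v/np.linalg.norm(v)
def onz(c,uv,z):
    o,v=ray(c,uv);return o+v*(z-o[2])/v[2]
def tri(pairs):
    A=np.zeros((3,3));b=np.zeros(3);L=[]
    for c,uv in pairs:
        o,v=ray(c,uv);P=np.eye(3)-np.outer(v,v);A+=P;b+=P@o;L.append((o,P))
    x=np.linalg.solve(A,b);return x,[np.linalg.norm(P@(x-o)) for o,P in L]
def proj(c,X):
    Rm=np.array(c['rotation']);r,_=cv2.Rodrigues(Rm.T);t=-Rm.T@np.array(c['origin'])
    return cv2.projectPoints(np.array(X,float).reshape(-1,1,3),r,t,np.array(c['intrinsics'],float),np.array(c['dist_coeffs'],float))[0][:,0]
E
python3 - <<'E'
from h import *
import pickle
np.set_printoptions(precision=3,suppress=True)
o=telemetry.get_obs();print(o)
C={n:shot(n,n+'0.png') for n in('scene','top','wrist')}
pickle.dump(C,open('c0.pkl','wb'))
for n in C: print(n,np.array(C[n]['origin']),np.array(C[n]['rotation']).tolist(),np.array(C[n]['intrinsics'])[0,0])
E
```

```text
{'time_s': 0.0, 'qpos': array([ 1.261,  0.3  ,  1.522, -0.   ,  1.321, -0.067]), 'joint_vel': array([ 0.001,  0.001,  0.   ,  0.   ,  0.001, -0.001]), 'tau': array([  0.   , -53.18 , -35.275,   0.071,   0.024,  -0.   ]), 'ee_pos': array([0.132, 0.534, 0.205]), 'eef_rot': array([-3.14 , -0.   ,  2.899]), 'force': array([0.175, 0.135, 0.131]), 'moment': array([-0.016, -0.008,  0.058]), 'grip_force': 0.0, 'grip_width': 0.0938695894335806}
scene [-0.09  -0.42   0.763] [-2.307313986995166, 0.0026865974337573206, -0.9969180894173679] 466.8386106739991
top [ 0.43  -0.034  1.01 ] [-3.065950471125217, 0.0265873881095271, -1.5887050002512337] 488.28466150809123
wrist [0.068 0.551 0.384] [2.907657886514194, 0.0009445157003562521, 1.3276450345487796] 423.8054729245425
```

```bash
sed -i "s/np.array(c\['rotation'\])/R.from_euler('xyz',c['rotation']).as_matrix()/" h.py && cat h.py | grep rotation
```

```text
v=R.from_euler('xyz',c['rotation']).as_matrix()@np.array([p[0],p[1],1]);return np.array(c['origin']),v/np.linalg.norm(v)
    Rm=R.from_euler('xyz',c['rotation']).as_matrix();r,_=cv2.Rodrigues(Rm.T);t=-Rm.T@np.array(c['origin'])
```

View pics/scene0.png

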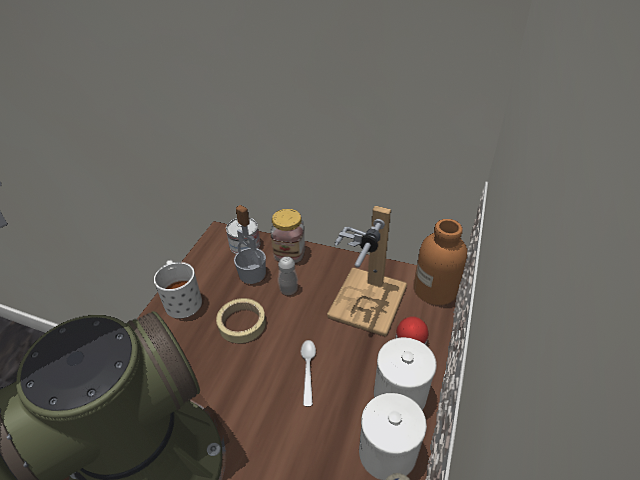

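View pics/top0.png

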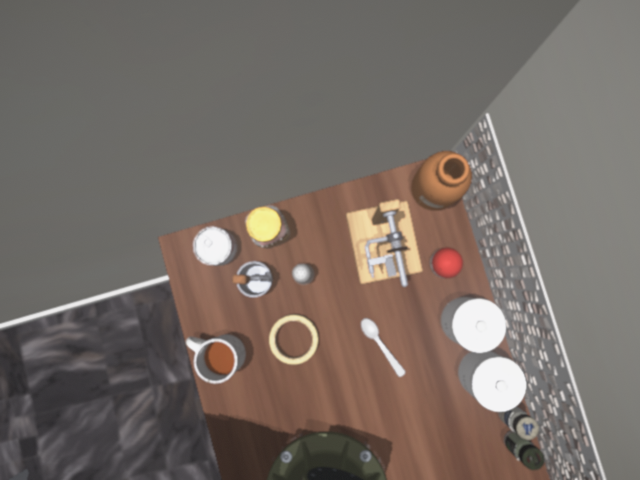

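```bash
python3 - <<'E'
from h import *
import pickle
C=pickle.load(open('c0.pkl','rb'))
def crop(n,u,v,w,h,k): return cv2.resize(C[n]['pixels'][v:v+h,u:u+w,::-1],None,fx=k,fy=k,interpolation=cv2.INTER_CUBIC)
a=crop('top',215,240,100,75,4);b=crop('top',340,195,100,75,4);c=crop('scene',215,195,100,75,4);d=crop('scene',325,205,100,75,4)
cv2.imwrite('pics/crops.png',np.vstack([np.hstack([a,b]),np.hstack([c,d])]))
np.set_printoptions(precision=3,suppress=True)
T,S=C['top'],C['scene']
print('tip',tri([(T,(405,284)),(S,(359,263))]))
print('grip',tri([(T,(239,279)),(S,(242.5,212))]))
print('salt',onz(T,(303,273),.09),'red',onz(T,(447,262),.04))
E
```

```text
tip (array([ 0.421, -0.144,  0.192]), [np.float64(0.001433870542264929), np.float64(0.0014338705422649275)])
grip (array([0.434, 0.136, 0.176]), [np.float64(0.001464421631956495), np.float64(0.001464421631956525)])
salt [0.443 0.034 0.09 ] red [ 0.46  -0.248  0.04 ]
```

View pics/crops.png

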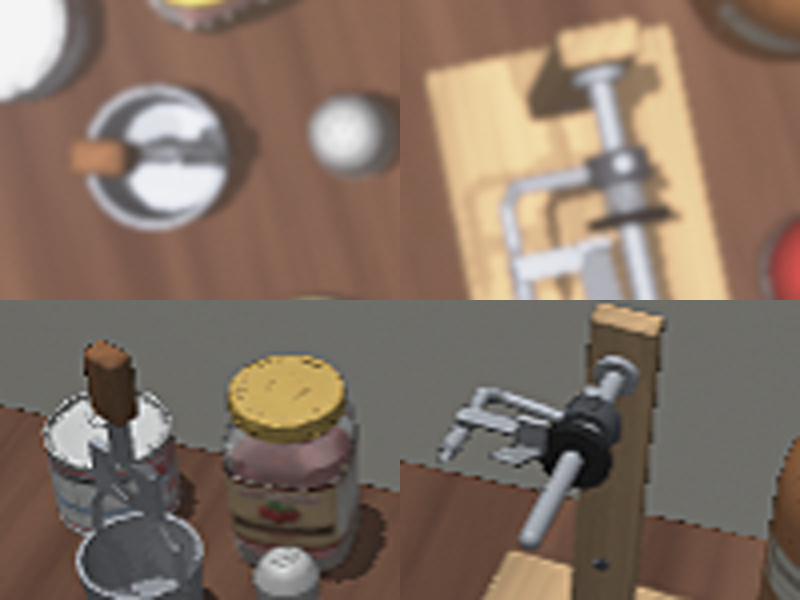

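View pics/wrist0.png

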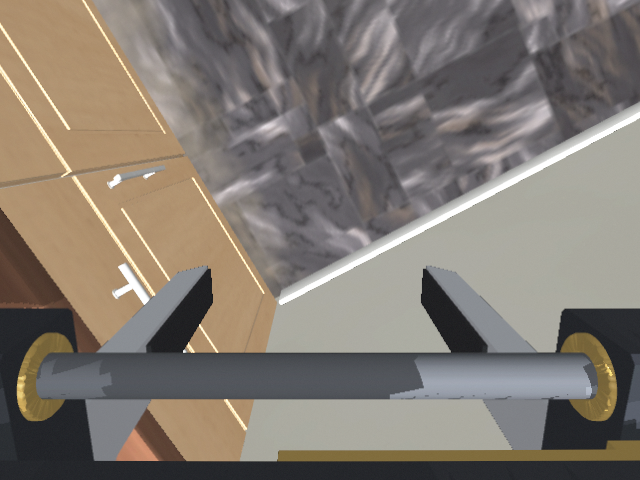

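The pail grip is at scene (243,212) and top (239,279), and the salt shaker is beside it at top (303,273). The peg tip is at scene (359,263) and top (405,284), with the post end at top (390,212). The red object at (447,262) is probably the egg timer. The wrist view shows only floor and cabinets so far.

```bash
python3 - <<'E'
from h import *
import pickle
np.set_printoptions(precision=3,suppress=True)
C=pickle.load(open('c0.pkl','rb'));T,S=C['top'],C['scene']
a=onz(T,(405,284),.19);b=onz(T,(390,212.5),.19);print(a,b,np.arctan2(*(b-a)[[1,0]]),np.linalg.norm(b-a))
print('jar',tri([(T,(263,222)),(S,(287,218))]))
o,Rt=np.array([.132,.534,.205]),R.from_euler('xyz',[-3.14,0,2.899])
print('cam in tool',Rt.inv().apply(np.array(C['wrist']['origin'])-o))
print((Rt.inv()*R.from_euler('xyz',C['wrist']['rotation'])).as_matrix())
E
```

```text
[ 0.42  -0.143  0.19 ] [ 0.541 -0.122  0.19 ] 0.17730875945810454 0.12256538935337849
jar (array([0.54 , 0.107, 0.101]), [np.float64(0.00011081679900112556), np.float64(0.00011081679900114928)])
cam in tool [ 0.067  0.    -0.179]
[[-0.001 -0.973 -0.232]
 [ 1.    -0.001  0.001]
 [-0.001 -0.232  0.973]]
```

Call:
carry_out --plan '[[[-28,-22.5,-8,0,0,0,60],[-28,-22.5,-8,0,0,0,60],[-28,-22.5,-8,0,0,0,60],[-28,-22.5,-8,0,0,0,60],[-28,-22.5,-8,0,0,0,60],[-28,-22.5,-8,0,0,0,60],[-28,-22.5,-8,0,0,0,60],[-28,-22.5,-8,0,0,0,60],[-28,-22.5,-8,0,0,0,60],[-28,-22.5,-8,0,0,0,60],[-28,-22.5,-8,0,0,0,60],[-28,-22.5,-8,0,0,0,60],[-28,-22.5,-8,0,0,0,60],[-28,-22.5,-8,0,0,0,60]]]'

```text
time_s: 1.32
ee_pos: [0.4377, 0.1321, 0.3179]
eef_rot: [3.142, 0.0, 2.899]
force: [0.2, -0.3, -0.1]
grip_width: 0.06
grip_force: 0.0
```

Call:
carry_out --plan '[[[0,0,0,0,0,0.12,60],[0,0,0,0,0,0.12,60],[0,0,0,0,0,0.12,60],[0,0,0,0,0,0.12,60],[0,0,0,0,0,0.12,60],[0,0,0,0,0,0.12,60],[0,0,0,0,0,0.12,60],[0,0,0,0,0,0.12,60],[0,0,0,0,0,0.12,60],[0,0,0,0,0,0.12,60],[0,0,0,0,0,0.12,60],[0,0,0,0,0,0,60],[0,0,0,0,0,0,60],[0,0,0,0,0,0,60]]]'

```text
time_s: 2.48
ee_pos: [0.437, 0.1338, 0.3174]
eef_rot: [-3.141, 0.0, 1.583]
force: [0.0, -0.8, 0.9]
grip_width: 0.0599
grip_force: 0.0
```

```bash
python3 - <<'E'
from h import *
import pickle
np.set_printoptions(precision=3,suppress=True)
c=shot('wrist','w1.png');pickle.dump(c,open('w1.pkl','wb'));o=telemetry.get_obs();print(o['ee_pos'],o['eef_rot'],o['time_s'])
print(proj(c,[[.434,.136,.17],[.434,.136,.105]]))
E
```

```text
[0.437 0.134 0.317] [-3.141  0.     1.582] 2.5333
[[312.432 217.94 ]
 [313.037 204.257]]
```

View pics/w1.png

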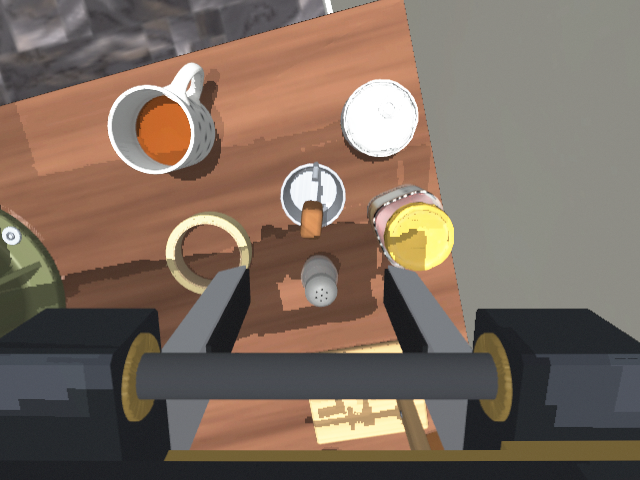

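Wrist view: the grip is at about (312,218), with the eye plate behind it running from (316,165) to (323,210). I'll zoom in to get the pail's yaw.

```bash
python3 - <<'E'
from h import *
import pickle
c=pickle.load(open('w1.pkl','rb'))
cv2.imwrite('pics/w1c.png',cv2.resize(c['pixels'][155:245,260:380,::-1],None,fx=6.5,fy=6.5,interpolation=cv2.INTER_CUBIC))
E
```

```text
(no output)
```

View pics/w1c.png

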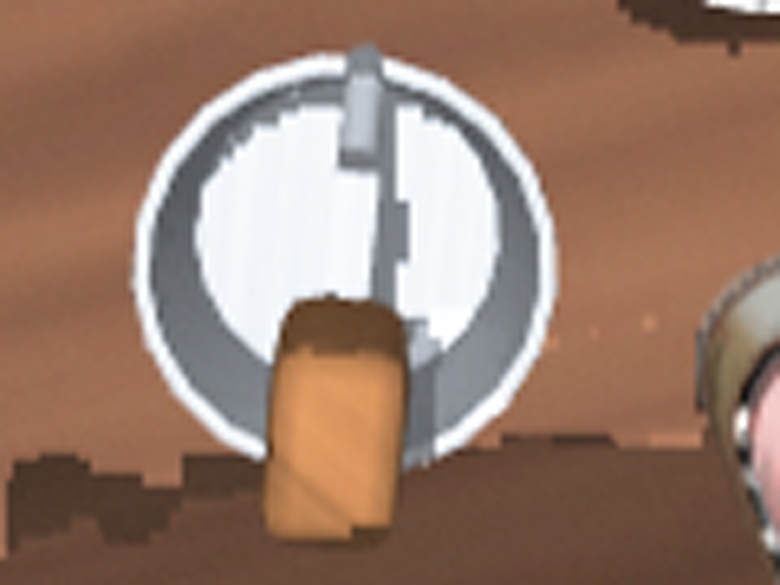

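```bash
python3 - <<'E'
from h import *
import pickle
np.set_printoptions(precision=4,suppress=True)
c=pickle.load(open('w1.pkl','rb'));k=6.5
f=lambda u,v:(260+(u+.5)/k-.5,155+(v+.5)/k-.5)
P=[onz(c,f(*q),.191)[:2] for q in[(278,350),(405,350),(394,532),(265,532)]]
print(np.array(P),np.mean(P,0))
for a,b in((0,3),(1,2)):
    d=P[a]-P[b];print('yaw',np.arctan2(-d[0],d[1]),np.linalg.norm(d))
# ellipse of cup rim (z=.05)
R1=[onz(c,f(*q),.05)[:2] for q in[(135,265),(553,265),(330,55),(420,462),(180,400),(540,190)]]
A=np.array(R1);s=np.linalg.lstsq(np.c_[2*A,np.ones(len(A))],(A**2).sum(1),rcond=None)[0];print('cup',s[:2],np.sqrt(s[2]+s[0]**2+s[1]**2))
# shoulder z=.121
a,b=onz(c,f(360,162),.121),onz(c,f(369,75),.121);d=b-a;print('shoulder',a,b,np.arctan2(-d[0],d[1]))
C=pickle.load(open('c0.pkl','rb'));m=lambda c:cv2.inRange(cv2.cvtColor(c['pixels'],cv2.COLOR_RGB2HSV),(5,110,50),(18,255,255))
# height: grip top centre in scene + wrist
t=f(335,440);print('h',tri([(c,t),(C['scene'],(215+107/4,195+53/4))]))
o,v=R.from_euler('xyz',c['rotation']).as_matrix()[:,2],0;print(o)
E
```

```text
[[0.4267 0.1472]
 [0.441  0.1474]
 [0.44   0.1263]
 [0.4253 0.1261]] [0.4333 0.1368]
yaw -0.06621386645258395 0.02110344066766625
yaw -0.04482236984650749 0.021073483835555018
cup [0.433  0.1356] 0.034387340134476745
shoulder [0.4356 0.1608 0.121 ] [0.4367 0.1725 0.121 ] -0.09230745410623072
h (array([0.4338, 0.1354, 0.1862]), [np.float64(0.0008235985064795089), np.float64(0.0008235985064794739)])
[ 0.0032 -0.2313 -0.9729]
```

Call:
carry_out --plan '[[[2,-4,0,0,0,0.08,60],[0,0,20,0,0,0,50],[0,0,20,0,0,0,50],[0,0,20,0,0,0,50],[0,0,20,0,0,0,50],[0,0,20,0,0,0,50],[0,0,20,0,0,0,50],[0,0,15,0,0,0,50],[0,0,15,0,0,0,50],[0,0,10,0,0,0,50],[0,0,4,0,0,0,50],[0,0,0,0,0,0,50],[0,0,0,0,0,0,50]]]'

```text
time_s: 3.62
ee_pos: [0.4332, 0.1359, 0.154]
eef_rot: [3.141, -0.0, 1.499]
force: [0.7, 0.5, -0.0]
grip_width: 0.05
grip_force: 0.0
```

Call:
carry_out --plan '[[[0,0,0,0,0,0,10],[0,0,0,0,0,0,10],[0,0,0,0,0,0,10],[0,0,0,0,0,0,10],[0,0,0,0,0,0,10],[0,0,0,0,0,0,10],[0,0,0,0,0,0,10],[0,0,0,0,0,0,10]]]' --squeeze 25

```text
time_s: 4.28
ee_pos: [0.433, 0.1358, 0.1536]
eef_rot: [3.141, 0.0, 1.499]
force: [-0.7, -0.3, 0.9]
grip_width: 0.0165
grip_force: 24.9
```

Call:
carry_out --plan '[[[0,0,-8,0,0,0,10],[0,0,-15,0,0,0,10],[0,0,-20,0,0,0,10],[0,0,-20,0,0,0,10],[0,0,-18,0,0,0,10],[0,0,-14,0,0,0,10],[-1,-10,0,0,0,0,10],[-1,-15,0,0,0,0,10],[-1,-18,0,0,0,0,10],[-1,-17,0,0,0,0,10],[-1,-12,0,0,0,0,10],[-1,-6,0,0,0,0,10]]]'

```text
time_s: 5.28
ee_pos: [0.3528, 0.1354, 0.2477]
eef_rot: [-3.141, 0.0, 1.499]
force: [-0.5, 0.8, -2.1]
grip_width: 0.0156
grip_force: 25.0
```

Call:
carry_out --plan '[[[-8,1,0,0,0,0,10],[-16,2,0,0,0,0,10],[-22,2,0,0,0,0,10],[-25,2,0,0,0,0,10],[-25,2,0,0,0,0,10],[-25,2,0,0,0,0,10],[-25,2,0,0,0,0,10],[-25,2,0,0,0,0,10],[-25,2,0,0,0,0,10],[-25,2,0,0,0,0,10],[-25,2,0,0,0,0,10],[-22,2,0,0,0,0,10],[-14,2,0,0,0,0,10],[-7,2,0,0,0,0,10],[0,0,0,0,0,-0.083,10],[0,0,0,0,0,-0.083,10],[0,0,0,0,0,-0.083,10],[0,0,0,0,0,0,10],[0,0,0,0,0,0,10],[0,0,0,0,0,0,10]]]'

```text
time_s: 6.95
ee_pos: [0.3609, -0.1547, 0.2483]
eef_rot: [-3.141, -0.0, 1.745]
force: [0.0, -0.5, -3.3]
grip_width: 0.0163
grip_force: 25.0
```

```bash
python3 - <<'E'
from h import *
import pickle
np.set_printoptions(precision=4,suppress=True)
C={n:shot(n) for n in('scene','top','wrist')};pickle.dump(C,open('c2.pkl','wb'))
o=telemetry.get_obs();print(o['ee_pos'],o['eef_rot'],o['time_s'],o['force'],o['grip_width'])
def crop(n,u,v,w,h,k): return cv2.resize(C[n]['pixels'][v:v+h,u:u+w,::-1],None,fx=k,fy=k,interpolation=cv2.INTER_CUBIC)
p=proj(C['top'],[.41,-.15,.19])[0].astype(int);q=proj(C['scene'],[.40,-.15,.19])[0].astype(int);print(p,q)
a=crop('top',p[0]-50,p[1]-37,100,75,4);b=crop('scene',q[0]-50,q[1]-37,100,75,4);w=cv2.resize(C['wrist']['pixels'][:,:,::-1],(400,300))
cv2.imwrite('pics/c2.png',np.vstack([np.hstack([a,b]),np.hstack([w,w[:]*0])]));print(p-[50,37],q-[50,37])
E
```

```text
[ 0.3609 -0.1547  0.2484] [-3.1416 -0.      1.7466] 7.1 [-0.099  -1.2372 -2.8782] 0.015594711301497298
[409 289] [354 272]
[359 252] [304 235]
```

View pics/c2.png

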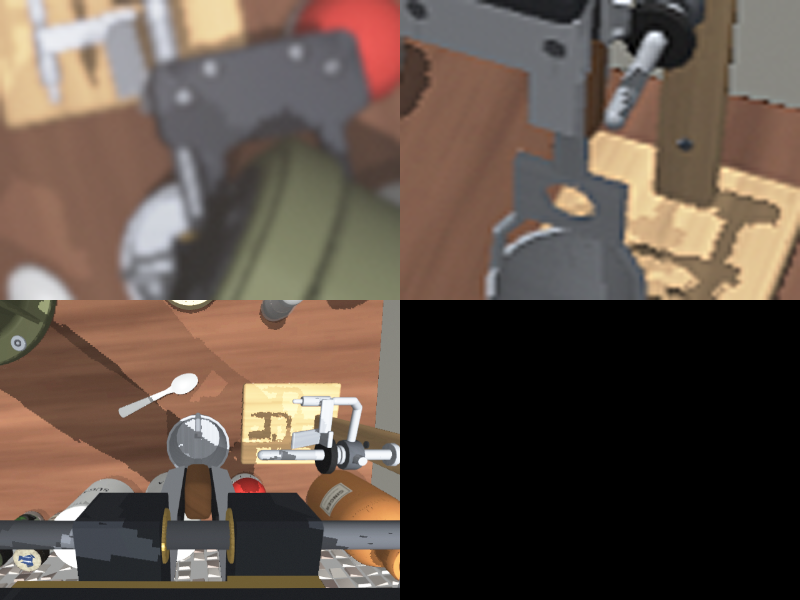

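The wrist view shows the whole peg beside the pail, with the tip near full-resolution (411,248). The scene view shows the eye hole at about (346,285) and the peg tip at about (358,265). I'll refine both at full resolution.

```bash
python3 - <<'E'
from h import *
import pickle
np.set_printoptions(precision=4,suppress=True)
C=pickle.load(open('c2.pkl','rb'));W,S=C['wrist'],C['scene']
print(proj(S,[[.3609,-.1547,.1998],[.4205,-.1435,.19]]),proj(W,[[.3609,-.1547,.1998],[.4205,-.1435,.19],[.541,-.122,.19]]))
g=lambda c,u,v,w,h,k:cv2.resize(c['pixels'][v:v+h,u:u+w,::-1],None,fx=k,fy=k,interpolation=cv2.INTER_CUBIC)
a=g(W,390,190,250,100,3.2);b=g(S,325,245,50,60,4.66)
c=g(W,270,170,100,70,4)
bb=np.zeros((280,800,3),np.uint8);bb[:b.shape[0],:b.shape[1]]=b[:280];bb[:,260:660]=c[:280]
cv2.imwrite('pics/c2b.png',np.vstack([a,bb]))
E
```

```text
[[345.2368 283.5305]
 [357.5782 263.6821]] [[315.9072 256.4609]
 [420.2992 250.5516]
 [629.9935 250.1494]]
```

View pics/c2b.png

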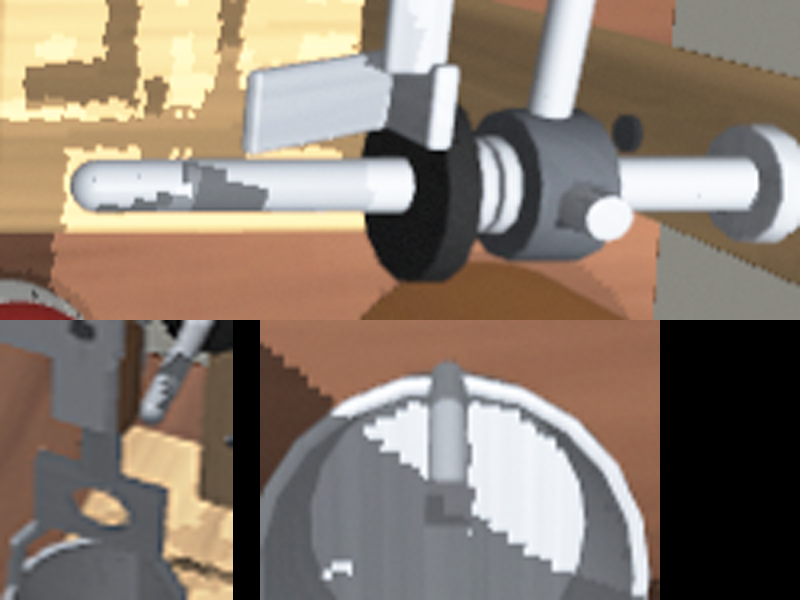

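```bash
python3 - <<'E'
from h import *
import pickle
np.set_printoptions(precision=4,suppress=True)
C=pickle.load(open('c2.pkl','rb'));W,S=C['wrist'],C['scene']
y=.177;e=np.array([np.cos(y),np.sin(y),0]);n=np.array([-np.sin(y),np.cos(y),0]);z=np.array([0,0,1])
E=np.array([.3609,-.1547,.1998])
print('shoulder pred',proj(W,[E+24*n*1e-3+z*.016,E+7e-3*n+z*.016]))
print('corners scene pred TL,TR,BL,BR',proj(S,[E-e*.003+s*.024*n+t*.016*z for t in(1,-1) for s in(1,-1)]))
for b in((0,0),(2,1.7),(1,1)):
  t,r=tri([(W,(413,248)),(S,(357.8-b[0],264.3-b[1]))]);print(b,t,r,'rel eye e,n,z mm',1e3*(t-E)@np.c_[e,n,z])
for zz in(.188,.19,.192):
  a,b=onz(W,(413,248),zz),onz(W,(613,247.2),zz);print(zz,1e3*(a-E)@np.c_[e,n,z],np.arctan2(*(b-a)[[1,0]]),np.linalg.norm(b-a))
# catch face and buffer edges at axis height
for u,v in((390+455/3.2,190+100/3.2),(390+368/3.2,190+187/3.2)): 
  a=onz(W,(413,248),.19);print((onz(W,(u,v),.19)-a)@e)
E
```

```text
shoulder pred [[315.7805 220.1216]
 [315.8575 252.2861]]
corners scene pred TL,TR,BL,BR [[331.0149 273.9165]
 [358.6999 282.2027]
 [331.0666 287.2217]
 [357.9631 295.4996]]
(0, 0) [ 0.4174 -0.1439  0.1902] [np.float64(0.001789348995465535), np.float64(0.001789348995465604)] rel eye e,n,z mm [57.4722  0.6736 -9.5603]
(2, 1.7) [ 0.415  -0.142   0.1958] [np.float64(0.0008711716988294831), np.float64(0.00087117169882947)] rel eye e,n,z mm [55.5305  2.9731 -3.9619]
(1, 1) [ 0.4161 -0.1429  0.1934] [np.float64(0.0013856096432242173), np.float64(0.0013856096432241837)] rel eye e,n,z mm [56.4543  1.8773 -6.4019]
0.188 [ 56.7915   1.5257 -11.8   ] 0.1787741740589148 0.11744935395230978
0.19 [56.3188  2.0771 -9.8   ] 0.1787741740589149 0.11646674306582644
0.192 [55.8462  2.6285 -7.8   ] 0.1787741740589149 0.11548413217934309
0.06748192109389858
0.05350882256700644
```

```bash
python3 - <<'E'
from h import *
import pickle
np.set_printoptions(precision=4,suppress=True)
C=pickle.load(open('c2.pkl','rb'));W=C['wrist'];w1=pickle.load(open('w1.pkl','rb'))
def pts(E,y,cam):
  n=np.array([-np.sin(y),np.cos(y),0]);z=np.array([0,0,1])
  return proj(cam,[E+.024*n+t*z for t in(.016,0,-.012,-.016)]+[E+.035*n-.055*z,E+.007*n+.016*z])
print(pts(np.array([.4333,.1362,.105]),-.07,w1)[:, :]);print('obs inner end',260+360/6.5,155+163/6.5)
print(pts(np.array([.3609,-.1547,.1998]),.177,W)); print('obs inner end 316.8 211, rim out ~',270+187/4,170+45/4)
E
```

```text
[[314.2835 180.2472]
 [314.3607 178.3364]
 [314.4146 177.0005]
 [314.4319 176.5722]
 [315.4374 162.1966]
 [312.7503 199.2586]]
obs inner end 315.38461538461536 180.07692307692307
[[315.7805 220.1216]
 [315.807  214.2107]
 [315.8247 210.275 ]
 [315.8302 209.0459]
 [315.8381 182.4401]
 [315.8575 252.2861]]
obs inner end 316.8 211, rim out ~ 316.75 181.25
```

Call:
carry_out --plan '[[[0.5,0,3,0,0,0,10],[0.5,0,4,0,0,0,10],[1,0,3.5,0,0,0,10],[0,6,0,0,0,0,10],[0,9,0,0,0,0,10],[0,10,0,0,0,0,10],[0,9,0,0,0,0,10],[0,7,0,0,0,0,10],[0,5,0,0,0,0,10],[0,0,0,0,0,0,10],[0,0,0,0,0,0,10],[0,0,0,0,0,0,10]]]'

```text
time_s: 8.1
ee_pos: [0.4057, -0.1447, 0.2379]
eef_rot: [-3.141, -0.0, 1.748]
force: [-0.8, -0.1, -2.2]
grip_width: 0.0158
grip_force: 25.0
```

```bash
python3 - <<'E'
from h import *
import pickle
np.set_printoptions(precision=4,suppress=True)
C={n:shot(n) for n in('scene','wrist')};pickle.dump(C,open('c3.pkl','wb'))
o=telemetry.get_obs();print(o['ee_pos'],o['eef_rot'],o['force'])
E=o['ee_pos']-[0,0,.0486];print(proj(C['scene'],E))
g=lambda c,u,v,w,h,k:cv2.resize(c['pixels'][v:v+h,u:u+w,::-1],None,fx=k,fy=k,interpolation=cv2.INTER_CUBIC)
cv2.imwrite('pics/c3.png',np.hstack([g(C['scene'],330,240,50,60,8),g(C['wrist'],290,180,100,120,4)]))
E
```

```text
[ 0.4056 -0.1448  0.238 ] [3.1415 0.0001 1.7475] [ 0.49   -0.3457 -3.0252]
[[353.8139 269.3034]]
```

View pics/c3.png

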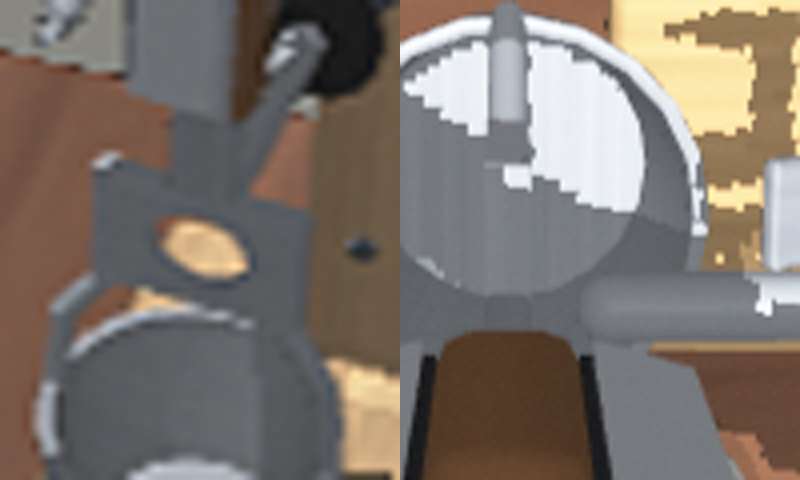

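The scene shows the hole at (355.4,271), in line with the peg axis extended from (362,260), and the wrist view shows the same lateral alignment. I'll insert gently and watch the force.

Call:
carry_out --plan '[[[0,2,0,0,0,0,10],[0,2,0,0,0,0,10],[0,2,0,0,0,0,10],[0,2,0,0,0,0,10],[0,2,0,0,0,0,10],[0,2,0,0,0,0,10],[0,2,0,0,0,0,10],[0,2,0,0,0,0,10],[0,2,0,0,0,0,10],[0,2,0,0,0,0,10],[0,0,0,0,0,0,10],[0,0,0,0,0,0,10],[0,0,0,0,0,0,10]]]'

```text
time_s: 9.28
ee_pos: [0.4255, -0.1411, 0.2379]
eef_rot: [-3.141, -0.0, 1.748]
force: [0.6, 0.5, -3.1]
grip_width: 0.0157
grip_force: 25.0
```

Call:
carry_out --plan '[[[0,2.5,0,0,0,0,10],[0,2.5,0,0,0,0,10],[0,2.5,0,0,0,0,10],[0,2.5,0,0,0,0,10],[0,2.5,0,0,0,0,10],[0,2.5,0,0,0,0,10],[0,2.5,0,0,0,0,10],[0,2.5,0,0,0,0,10],[0,2.5,0,0,0,0,10],[0,2.5,0,0,0,0,10],[0,2.5,0,0,0,0,10],[0,2.5,0,0,0,0,10],[0,2,0,0,0,0,10],[0,0,0,0,0,0,10],[0,0,0,0,0,0,10]]]'

```text
time_s: 10.53
ee_pos: [0.4571, -0.1355, 0.2379]
eef_rot: [-3.142, -0.0, 1.748]
force: [0.8, 0.2, -3.1]
grip_width: 0.0157
grip_force: 25.0
```

```bash
python3 - <<'E'
from h import *
import pickle
np.set_printoptions(precision=4,suppress=True)
c=shot('wrist');pickle.dump(c,open('w4.pkl','wb'))
f=[]
for i in range(6): shot('wrist'); f.append(telemetry.get_obs()['force'])
print(np.mean(f,0),np.std(f,0))
cv2.imwrite('pics/w4.png',c['pixels'][150:300,280:480,::-1].repeat(4,0).repeat(4,1))
# profile along axis row: dark disc columns
g=cv2.cvtColor(c['pixels'],cv2.COLOR_RGB2GRAY)
for v in(225,235,285,290):print(v,g[v,330:470:4])
E
```

```text
[ 0.0761  0.0736 -3.3691] [0.5832 0.4389 0.311 ]
225 [216 216 126 251 141  30  28  59 179 163 194 233 235 234 235 195 232 222
 246 175  93  92  96  96  96  92  92  93  90  90  90  90  91  96 102]
235 [212 213 122 250 118  42  45  44  96 211 118 117  97  70  85  85 111  82
  80  81 158 158 145  92  92  93  95  95  78  62  90  92  90  88  91]
285 [ 60  61  26 124 125 125 124 125 125 125  81  81  82  83  82  82  79  81
  82  80 138 139 138 124  87  92  91  93  95  96  94  94  94  94  94]
290 [ 60  60  28 122 125 124 125 125 125 123 126 135 106  80  81  81  82  82
  83  90 140 141  88  87  90  91  93  94  94  95  95  95  94  96  96]
```

Call:
carry_out --plan '[[[0,2,0,0,0,0,10],[0,2,0,0,0,0,10],[0,2,0,0,0,0,10],[0,2,0,0,0,0,10],[0,2,0,0,0,0,10],[0,2,0,0,0,0,10],[0,1,0,0,0,0,10],[0,1,0,0,0,0,10],[0,0,0,0,0,0,10],[0,0,0,0,0,0,10]]]'

```text
time_s: 11.72
ee_pos: [0.4708, -0.133, 0.2379]
eef_rot: [3.142, 0.0, 1.748]
force: [0.1, -0.4, -3.1]
grip_width: 0.0155
grip_force: 25.0
```

```bash
cat > f.py <<'E'
from h import *
import sys
np.set_printoptions(precision=4,suppress=True)
f=[];p=[]
for i in range(int(sys.argv[1])):
    c=shot('wrist'); o=telemetry.get_obs();f.append(o['force']);p.append(o['ee_pos'])
y=.1775;M=np.array([[np.cos(y),np.sin(y),0],[-np.sin(y),np.cos(y),0],[0,0,1]])
print('F e,n,z',M@np.mean(f,0),'pos',np.mean(p,0),'e',(M@(np.mean(p,0)-[.4160,-.1429,0]))[:2]*1e3,o['time_s'])
cv2.imwrite('pics/latest.png',cv2.resize(c['pixels'][150:300,280:480,::-1],None,fx=4,fy=4,interpolation=cv2.INTER_CUBIC))
E
python3 f.py 8
```

```text
F e,n,z [ 0.4047  0.2086 -3.0064] pos [ 0.4708 -0.1331  0.238 ] e [55.6425  0.0101] 12.1167
```

Call:
carry_out --plan '[[[0,1,0,0,0,0,10],[0,1,0,0,0,0,10],[0,1,0,0,0,0,10],[0,0,0,0,0,0,10],[0,0,0,0,0,0,10]]]'

```text
time_s: 12.53
ee_pos: [0.4737, -0.1325, 0.2379]
eef_rot: [-3.141, -0.0, 1.748]
force: [-1.9, -0.2, -2.7]
grip_width: 0.0157
grip_force: 25.0
```

```bash
python3 f.py 8
```

```text
F e,n,z [-1.969  -0.5372 -2.6181] pos [ 0.4737 -0.1325  0.2379] e [58.629   0.0125] 12.9333
```

Call:
carry_out --plan '[[[0,0.5,0,0,0,0,10],[0,0.5,0,0,0,0,10],[0,0.5,0,0,0,0,10],[0,0,0,0,0,0,10],[0,0,0,0,0,0,10]]]'

```text
time_s: 13.35
ee_pos: [0.4751, -0.1323, 0.2379]
eef_rot: [-3.141, -0.0, 1.748]
force: [-4.6, -0.9, -2.1]
grip_width: 0.0158
grip_force: 25.0
```

```bash
python3 f.py 10
```

```text
F e,n,z [-4.7124 -0.1647 -2.1335] pos [ 0.4752 -0.1323  0.2379] e [60.1087  0.0154] 13.85
```

```bash
cp pics/latest.png pics/lA.png
```

Call:
carry_out --plan '[[[0,0.5,0,0,0,0,10],[0,0.3,0,0,0,0,10],[0,0,0,0,0,0,10],[0,0,0,0,0,0,10]]]'

```text
time_s: 14.18
ee_pos: [0.4759, -0.1321, 0.2379]
eef_rot: [-3.141, -0.0, 1.748]
force: [-5.8, -1.7, -1.5]
grip_width: 0.0159
grip_force: 25.0
```

```bash
python3 f.py 8 && python3 - <<'E'
import cv2,numpy as np
w=cv2.imread('pics/w4.png')
a,b=[cv2.imread('pics/'+n) for n in('lA.png','latest.png')]
d=cv2.absdiff(a,b).max(2)>40;print(d.mean(),d.reshape(12,50,16,50).mean((1,3)).round(1).tolist())
c=np.vstack([np.hstack([cv2.resize(w,(400,300)),cv2.resize(a,(400,300))]),np.hstack([cv2.resize(b,(400,300)),np.zeros((300,400,3),np.uint8)])]);cv2.imwrite('pics/cmp.png',c)
E
```

```text
F e,n,z [-6.0848 -0.0279 -1.8775] pos [ 0.4759 -0.1321  0.2379] e [60.8605  0.0214] 14.5833
0.03994583333333333 [[0.0, 0.0, 0.0, 0.0, 0.0, 0.0, 0.0, 0.0, 0.0, 0.0, 0.0, 0.0, 0.0, 0.0, 0.0, 0.0], [0.1, 0.1, 0.2, 0.0, 0.0, 0.0, 0.1, 0.0, 0.0, 0.0, 0.0, 0.1, 0.0, 0.0, 0.0, 0.0], [0.1, 0.1, 0.2, 0.0, 0.0, 0.1, 0.1, 0.1, 0.0, 0.0, 0.0, 0.1, 0.0, 0.0, 0.0, 0.0], [0.1, 0.1, 0.1, 0.1, 0.1, 0.2, 0.1, 0.1, 0.1, 0.0, 0.1, 0.1, 0.0, 0.0, 0.0, 0.0], [0.2, 0.1, 0.1, 0.1, 0.0, 0.2, 0.2, 0.0, 0.1, 0.0, 0.0, 0.0, 0.0, 0.0, 0.0, 0.0], [0.1, 0.1, 0.1, 0.1, 0.0, 0.2, 0.1, 0.0, 0.1, 0.0, 0.0, 0.0, 0.0, 0.0, 0.0, 0.0], [0.0, 0.0, 0.0, 0.1, 0.1, 0.2, 0.1, 0.1, 0.1, 0.0, 0.0, 0.0, 0.0, 0.0, 0.0, 0.0], [0.0, 0.0, 0.0, 0.0, 0.0, 0.0, 0.0, 0.1, 0.0, 0.0, 0.0, 0.1, 0.2, 0.1, 0.0, 0.1], [0.0, 0.0, 0.0, 0.0, 0.0, 0.1, 0.0, 0.1, 0.1, 0.1, 0.0, 0.1, 0.2, 0.2, 0.1, 0.1], [0.0, 0.0, 0.0, 0.0, 0.0, 0.0, 0.0, 0.1, 0.0, 0.0, 0.0, 0.1, 0.1, 0.0, 0.1, 0.0], [0.0, 0.0, 0.0, 0.0, 0.0, 0.0, 0.0, 0.1, 0.0, 0.0, 0.0, 0.0, 0.0, 0.0, 0.1, 0.0], [0.0, 0.0, 0.0, 0.0, 0.0, 0.0, 0.0, 0.0, 0.0, 0.0, 0.0, 0.0, 0.0, 0.0, 0.1, 0.0]]
```

View pics/cmp.png

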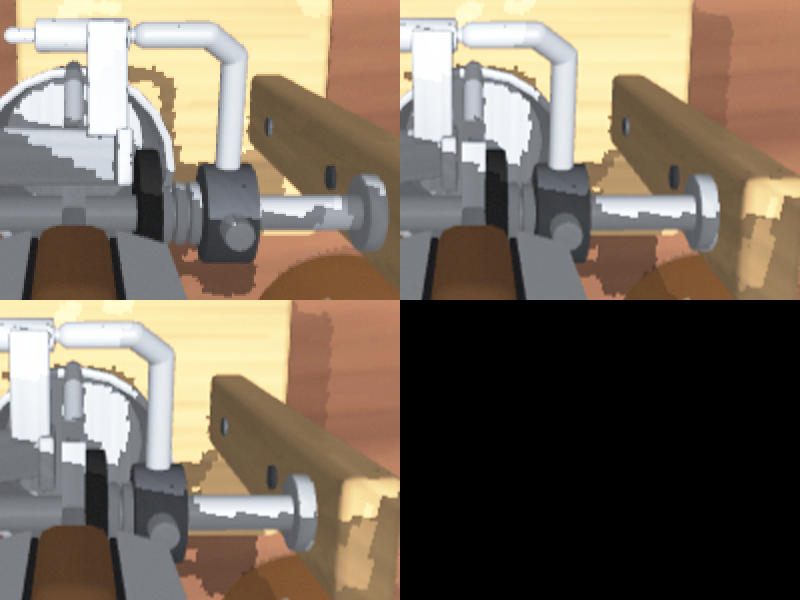

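The last view shows the flap's catch block at (47,455) in front of the plate's shoulder at (62–86,445), with a gap between them. I'll check the latch by easing back: a latched plate bears on the catch, so the force should change sign.

Call:
carry_out --plan '[[[0,-0.5,0,0,0,0,10],[0,-0.5,0,0,0,0,10],[0,-0.5,0,0,0,0,10],[0,-0.5,0,0,0,0,10],[0,0,0,0,0,0,10],[0,0,0,0,0,0,10]]]'

```text
time_s: 15.08
ee_pos: [0.4741, -0.1324, 0.2379]
eef_rot: [3.141, -0.0, 1.748]
force: [-3.2, -1.7, -2.3]
grip_width: 0.0161
grip_force: 25.0
```

```bash
python3 f.py 10
```

```text
F e,n,z [-2.3872 -0.1881 -3.5111] pos [ 0.4741 -0.1325  0.2379] e [59.0356  0.0238] 15.5833
```

Call:
carry_out --plan '[[[0,-0.5,0,0,0,0,10],[0,-0.5,0,0,0,0,10],[0,0,0,0,0,0,10],[0,0,0,0,0,0,10]]]'

```text
time_s: 15.92
ee_pos: [0.4737, -0.1326, 0.2382]
eef_rot: [3.14, 0.0, 1.748]
force: [6.1, 1.0, -4.9]
grip_width: 0.016
grip_force: 25.0
```

```bash
python3 f.py 10
```

```text
F e,n,z [ 5.5095 -0.1078 -4.8219] pos [ 0.4737 -0.1325  0.2382] e [58.5828  0.021 ] 16.4167
```

The pull changed sign to +5.5 N, so the pail is latched. Next I'll ease forward, lower it onto the peg and let go.

Call:
carry_out --plan '[[[0,0.8,0,0,0,0,10],[0,0,1,0,0,0,10],[0,0,1,0,0,0,10],[0,0,1,0,0,0,10],[0,0,1,0,0,0,10],[0,0,0,0,0,0,10],[0,0,0,0,0,0,10]]]'

```text
time_s: 17.0
ee_pos: [0.4739, -0.1326, 0.2339]
eef_rot: [3.142, 0.0, 1.748]
force: [2.4, -0.6, -0.2]
grip_width: 0.0163
grip_force: 25.0
```

```bash
python3 f.py 8
```

```text
F e,n,z [ 2.0698 -0.6192 -1.821 ] pos [ 0.4739 -0.1325  0.2339] e [58.8036 -0.0155] 17.4
```

Weight is transferring to the peg. I'll lower about 1.5 mm more, then open.

Call:
carry_out --plan '[[[0,0.4,0.5,0,0,0,10],[0,0,0.5,0,0,0,10],[0,0,0.5,0,0,0,10],[0,0,0,0,0,0,10],[0,0,0,0,0,0,10]]]'

```text
time_s: 17.82
ee_pos: [0.4741, -0.1324, 0.2324]
eef_rot: [-3.141, -0.0, 1.748]
force: [-2.2, 0.4, -0.4]
grip_width: 0.0157
grip_force: 25.0
```

```bash
python3 f.py 6
```

```text
F e,n,z [-2.4655  0.6244  0.3558] pos [ 0.4741 -0.1324  0.2324] e [59.01    0.0533] 18.1167
```

Call:
carry_out --plan '[[[0,0,0,0,0,0,18],[0,0,0,0,0,0,20],[0,0,0,0,0,0,24],[0,0,0,0,0,0,32],[0,0,0,0,0,0,40],[0,0,0,0,0,0,40],[0,0,0,0,0,0,40],[0,0,0,0,0,0,40],[0,0,0,0,0,0,40],[0,0,0,0,0,0,40]]]'

```text
time_s: 18.95
ee_pos: [0.4742, -0.1324, 0.2324]
eef_rot: [-3.142, -0.0, 1.748]
force: [-0.1, 0.0, 0.7]
grip_width: 0.0402
grip_force: 0.0
```

Call:
carry_out --plan '[[[0,0,-4,0,0,0,40],[0,0,-8,0,0,0,40],[0,0,-12,0,0,0,40],[0,0,-15,0,0,0,40],[0,0,-15,0,0,0,40],[0,0,-15,0,0,0,40],[0,0,-15,0,0,0,40],[0,0,-10,0,0,0,40],[0,0,-5,0,0,0,40],[0,0,0,0,0,0,40],[0,0,0,0,0,0,40],[0,0,0,0,0,0,40]]]'

```text
time_s: 19.95
ee_pos: [0.4741, -0.1324, 0.3307]
eef_rot: [-3.141, -0.001, 1.748]
force: [-0.0, -0.8, -0.3]
grip_width: 0.0402
grip_force: 0.0
```

```bash
python3 - <<'E'
from h import *
import pickle
np.set_printoptions(precision=4,suppress=True)
o=telemetry.get_obs();print(o['ee_pos'],o['force'])
S=shot('scene');W=shot('wrist');W2=shot('wrist')
print('still',cv2.absdiff(W['pixels'],W2['pixels']).mean())
y=.1775;e=np.array([np.cos(y),np.sin(y),0])
for n,c in(('scene',S),('wrist',W)):
  hsv=cv2.cvtColor(c['pixels'],cv2.COLOR_RGB2HSV);p=proj(c,[np.array([.4741,-.1324,.249])+[0,0,.021]])[0]
  m=cv2.inRange(hsv,(5,100,60),(16,255,255));x,yy=p.astype(int)
  k,l,s,cen=cv2.connectedComponentsWithStats(m[max(0,yy-30):yy+30,x-30:x+30])
  print(n,'pred grip top',p,[(s[i].tolist(),(cen[i]+[x-30,yy-30]).round(1).tolist()) for i in range(1,k) if s[i,4]>60])
E
```

```text
[ 0.4741 -0.1324  0.3307] [-0.0004 -0.8167 -0.2547]
still 1.1575065104166666
scene pred grip top [369.528  209.3603] [([24, 30, 15, 23, 253], [369.5, 219.6])]
wrist pred grip top [316.0974 250.6983] [([0, 0, 60, 60, 2273], [319.7, 252.0])]
```

Call:
carry_out --plan '[[[0,0,0,0,0,0,40],[0,0,0,0,0,0,40],[0,0,0,0,0,0,40],[0,0,0,0,0,0,40],[0,0,0,0,0,0,40],[0,0,0,0,0,0,40],[0,0,0,0,0,0,40],[0,0,0,0,0,0,40],[0,0,0,0,0,0,40],[0,0,0,0,0,0,40],[0,0,0,0,0,0,40],[0,0,0,0,0,0,40],[0,0,0,0,0,0,40],[0,0,0,0,0,0,40],[0,0,0,0,0,0,40],[0,0,0,0,0,0,40],[0,0,0,0,0,0,40],[0,0,0,0,0,0,40],[0,0,0,0,0,0,40],[0,0,0,0,0,0,40]]]'

```text
time_s: 21.77
ee_pos: [0.4742, -0.1324, 0.3314]
eef_rot: [-3.142, 0.0, 1.748]
force: [0.5, 0.6, -0.7]
grip_width: 0.0402
grip_force: 0.0
```

```bash
python3 - <<'E'
from h import *
for i in range(5):
  c=shot('scene');m=cv2.inRange(cv2.cvtColor(c['pixels'],cv2.COLOR_RGB2HSV),(5,100,60),(16,255,255))[195:240,350:390]
  k,l,s,cen=cv2.connectedComponentsWithStats(m);j=1+s[1:,4].argmax();print(s[j],cen[j])
E
```

```text
[ 13  14  15  23 256] [19.57421875 24.5625    ]
[ 13  14  15  23 254] [19.57480315 24.55511811]
[ 13  14  15  23 255] [19.52941176 24.50588235]
[ 13  14  15  23 254] [19.49606299 24.5511811 ]
[ 13  14  15  23 252] [19.47222222 24.62698413]
```

The pail hangs still and the gripper is clear of it, so I'm handing in.

```bash
python3 -c "
from station import ctrl
print(ctrl.hand_in())"
```

```text
the job is handed in; nothing more can be done
None
```

The pail hangs on the peg behind the dropped flap: pulling back met firm resistance (+5.5 N) and it hung still after release. I kept the arm clear of the shaker and timer, and handed in with no verdict returned.

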